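# Open the pressure cap of a jeweller's steam cleaner

## Task

Open the steam cleaner for refilling: without pressing on it, turn the red-handled pressure cap anticlockwise (seen from above) gently up against its first stop and keep it against the stop for a second so that the pressure vents. Then press it down, turn it on past the stop until its handle lines up with the red marks of the neck, and lift it off. Park it upright, stem down, in the blue ring, let go, and leave the other things on the bench where they are; never force the cap hard against the stop or the neck.

Things in the scene. Friction and masses are not known exactly. Their poses are not given: they have to be found in the camera images.
- cap_grip (a point): Centre of the red grip bar of the pressure cap: 56 mm long (x), 16 mm thick (y), 30 mm high (z up, 15 mm above and below this point). Its foot stands on the cap's black round flange, 72 mm across, 8 mm thick. Pinch the bar across its thickness from above; the space beside it is free.
- cap: The pressure cap (loose, 0.15 to 0.25 kg), origin on its axis at the flat end of its stem; x along the bar. Brass stem 26 mm across, 22 mm long, then the flange (22 to 30 mm up), then the bar (30 to 60 mm up). Two lugs near the stem's end, 46 mm tip to tip along x. The stem has 1.5 mm of play sideways in the neck.
- neck: Brass filler neck on the steam cleaner, fixed, 68 mm across, 34 mm high, origin on its axis at its foot, z up. Its x axis (and opposite) points at two red marks: the slots where the lugs pass out. The cap lifts off only with its bar along that axis, within 6 degrees; it starts 61 to 70 degrees clockwise of it (from above), its flange 8 mm above the neck. A rigid end stop stands at the slots.
- stop: First stop: steel teeth 4 mm deep hidden in the neck (origin and axes as the neck). Met by the raised cap turning anticlockwise, 7 to 32 degrees from the start: feel for it. Rubbing takes 0.02 to 0.2 N m before it; 0.1 N m more loads it with about 5 N. A cap pressed 5 to 7 mm passes beneath; keep it pressed until the bar is close to the slots' line. Never load the stop over 40 N.
- valve (a joint): Spring plate under the cap's stem inside the neck: its travel downwards in m. 0 with the cap raised (closed), 0.008 when the cap's flange touches the neck's top, -0.003 with the cap off. It pushes the cap up with 8 N at 0 and 14 N at 0.008.
- tank: The steam cleaner, a fixed stainless case, 220 mm (x) by 200 mm (y) by 130 mm high, origin at the centre of its underside; the neck stands on the middle of its top.
- park_rim (a point): Centre of the upper rim of the blue parking ring (loose, heavy): outside 78 mm, bore 54 mm, 26 mm high; it stands on the bench, the point 26 mm above it, z up. The cap's stem and lugs hang in the bore and the flange rests on the rim, turned any way (the grip bar's centre then 23 mm above the rim).
- spool: Bystander: white spool of silver wire, 70 mm across, 30 mm high, origin under its centre.
- ring_box: Bystander: green ring box, 64 x 64 x 34 mm, origin under its centre.
- calipers: Bystander: steel calipers lying flat, 210 mm along x, 50 mm wide, 12 mm high, origin under the middle of the beam.
- file_a: Bystander: needle file with wooden handle, 185 mm along x, 9 mm high, origin near its middle.
- file_b: Bystander: the second needle file, the same size.
- loupe: Bystander: steel loupe, 34 mm across, 22 mm high, with a folding cover at +x.
Things that resemble listed ones, but are neither listed nor needed, are in the scene too. What is shaped like the cap but green or purple is not meant.

How it is judged:
On the way, in this order (a step that is already met when the one before it is completed fails the run):
1. the cap, not pressed down (valve under 2.5 mm), is held against its first stop (over 1.5 N) for 0.4 s (contact force between cap and stop above 1.5 N and value of joint valve below 0.0025 m), for 0.4 s.
2. the cap is pressed down over 3.5 mm (value of joint valve above 0.0035 m), for 0.1 s.
3. it is turned past the stop until it lines up with the slots of the neck (within 0.15 rad), still in the neck (angle between the x axis of cap_grip and the x axis of neck, either way round below 0.15 rad and horizontal distance between cap_grip and neck below 0.008 m and z of cap_grip in the frame of neck below 0.075 m), for 0.05 s.
4. it is lifted off the neck (z of cap_grip in the frame of neck above 0.085 m), for 0.05 s.
At the end, for the whole second after the job is handed in: The cap stands upright (within 0.08 rad), stem down and at rest, in the blue ring, its flange on the rim (height within 3 mm, centre within 8 mm of the ring's), and the ring stands on the bench (horizontal distance between cap_grip and park_rim below 0.008 m and z of cap_grip in the frame of park_rim between 0.02 and 0.026 m and angle between cap_grip's own z axis and vertical below 0.08 rad and linear speed of cap below 0.01 m/s and angle between park_rim's own z axis and vertical below 0.05 rad and height (world z) of park_rim below 0.03 m); the robot touches nothing.
It fails at once if the cap is pressed down (over 4 mm) near its starting angle (over 1.0 rad short of the slots), before the first stop (value of joint valve above 0.004 m and angle between the x axis of cap_grip and the x axis of neck, either way round above 1 rad).
It fails at once if the cap is forced against the first stop with more than 40 N (contact force between cap and stop above 40 N).
It fails at once if the cap is forced against the neck with more than 60 N (contact force between cap and neck above 60 N).
It fails at once if a bystander (spool, ring box, calipers, file, loupe) is moved by more than 20 mm (distance of any of spool, ring_box, calipers, file_a, file_b, loupe from where it was at the start of the episode above 0.02 m).
It also fails if it takes over 72 s, if anything falls off the work surface, if the arm or the gripper's body presses on something with over 40 N, if the wrist force passes 120 N, or if a joint passes its speed limit or range.

## Robot

A 6-joint arm with a two-finger parallel gripper is mounted at the origin on the work surface. World frame = base frame: x ahead of the robot, y to its left, z up, the work surface at z = 0. Lengths are in m, angles in rad, forces in N, time in s.
With the tool pointing down it reaches from about 0.375 to 0.975 m from the base axis. Payload 3.8 kg.
Tool frame: the origin (TCP) lies midway between the tips of the shut fingers; the grasp point (between the pads) lies 19 mm behind it; z points along the fingers, y is the line along which they close (so a half turn about z gives the same grasp; the last joint's range is limited). The gripper opens to 85 mm and grips with 20 to 120 N. Pads are 22 mm wide; open, the fingers measure 114 mm over their backs; the gripper's body (76 mm by 85 mm) begins 54 mm behind the grasp point. The pads swing forward as they close: fully open they stand 13 mm farther back than shut.
Start: joints at [-1.344, 0.264, 1.604, -0, 1.274, -0.037], TCP at [0.176, -0.652, 0.231] pointing down, gripper open.
Joint ranges: [-2.63, 2.63], [-0.94, 2.18], [0.31, 2.57], [-1.31, 4.45], [0, 2.66], [-2.55, 2.55]. Speed limits (rad/s): [2.57, 2.57, 3.14, 3.14, 3.14, 3.14].

## Interface

Orientations are given as a rotation vector (axis times angle).
In Python, from workcell import bot gives the robot as it stands.
- The arm moves only by the tool step_arm, never from a script. Its argument "motion" is a list of rows, each a list of 5 numbers: the finger opening in cm, from 0 to 8.54, then the shift along the tool's x, y, z in cm, then the turn about the tool's z in degrees. In form: [[claw, dx, dy, dz, twist], ...]. A call has 1 to 20 rows; each row is the pose to reach, as a shift and turn from the pose commanded when the call began, along the tool's axes at that moment; what a row does not reach only later rows make up. A row lasts 1/10 s, in which the tool goes at most 50 mm and 8.59 degrees, less where a joint would pass 70% of its speed; a pose out of reach is approached as far as the arm can. A call with a gripper value outside its range is refused whole. The fingers move at their own pace and stop on an object; "force" is the grip in N (left out, the last holds). Time passes only in rows, so rows that repeat a pose let the fingers close. It gives the time, the measured TCP pose, the force, the opening and the grip force at its end, in the units of the state.
- bot.read_state(): the state, without advancing time (a new reading comes with each control period).
- bot.read_camera(name): name is "side" or "top" or "wrist"; returns (picture, depth): 480x640x3 uint8, red, green, blue; 480x640 float32, m along the optical axis (not along the pixel's ray), 0 where there is no reading.
- bot.calibration(name): a dict with "mtx" (3x3 intrinsics, pixels), "origin" and "orientation" of the camera in the world; the wrist camera has in their place "T_tool_cam" (4x4, takes a point from camera to tool coordinates, whose origin is the TCP and whose axes are the flange's). Camera axes: x right, y up, looking along -z (the intrinsics and any distortion apply to the point x, -y, -z); pixel columns grow to the right and rows downward; lengths in m; the calibration is good to about 2 mm. A picture is of the moment at which its call begins: read the wrist's pose just before it. calibration takes no time and is no camera call.
- bot.finish_job(): hands the job in; it is judged then, once.
The state is a dict: "time": time; "q": joint angles; "joint_vel": joint speeds; "joint_torque": joint torques, N m; "tool_pos": TCP position; "tcp_rot": TCP orientation; "wrist_force": force on the tool from outside, world axes, zero at the start; "torque": the same for the moment, N m; "width": opening from 0.0 (shut) to 1.0 (fully open); "grip_force": force on a finger pad.
Only numpy, scipy, OpenCV 4.12 (cv2) and the standard library are available. Lean on these libraries where they do the work, as an engineer would, in place of code of your own. Each camera call takes 0.05 s, during which the arm holds its last target. There are 200 camera calls.

## Working session

There is one attempt and no reset: what is moved stays moved. The work goes in short steps, Python scripts to look and compute and a tool call to move; the robot and the scene stay as the last step left them, time stands still between calls to the robot, and variables do not carry over. Pictures are saved under pics/ and viewed, at most 10 in all, crops included, and the job is handed in when it is done.

Besides the shell and the picture viewer there is one more tool, called by a JSON object that holds its "api" and its "payload", one argument or row to a line. step_arm: Moves the arm, as the interface text tells. Its arguments: {"type":"object","properties":{"motion":{"type":"array","items":{"type":"array","items":{"type":"number"}}},"force":{"type":"number"}},"required":["motion"]}

```bash
mkdir -p pics; ls; cat > h.py <<'E'
import numpy as np, cv2
from scipy.spatial.transform import Rotation as R
from workcell import bot
def pose(name):
    c=bot.calibration(name); K=np.array(c["mtx"])
    if "T_tool_cam" in c:
        s=bot.read_state(); T=np.eye(4); T[:3,:3]=R.from_rotvec(s["tcp_rot"]).as_matrix(); T[:3,3]=s["tool_pos"]
        T=T@np.array(c["T_tool_cam"])
    else:
        T=np.eye(4); o=np.array(c["orientation"]); T[:3,:3]=R.from_rotvec(o).as_matrix() if o.shape==(3,) else o; T[:3,3]=c["origin"]
    return K,T
def snap(name):
    K,T=pose(name); im,d=bot.read_camera(name); np.savez(f"{name}.npz",im=im,d=d,K=K,T=T); return im,d,K,T
def load(n):
    z=np.load(f"{n}.npz"); return z["im"],z["d"],z["K"],z["T"]
def cloud(d,K,T):
    v,u=np.indices(d.shape); p=np.stack([(u-K[0,2])/K[0,0]*d,-(v-K[1,2])/K[1,1]*d,-d],-1)
    return p@T[:3,:3].T+T[:3,3]
E
python3 - <<'E'
from h import *
for n in ("top","side","wrist"):
    c=bot.calibration(n); print(n,{k:np.round(np.array(v),3).tolist() for k,v in c.items() if k!="x"})
a,_,_,_=snap("top"); b,_,_,_=snap("side"); snap("wrist")
cv2.imwrite("pics/top.png",a[...,::-1]); cv2.imwrite("pics/side.png",b[...,::-1])
print(bot.read_state())
E
```

```text
pics
top {'mtx': [[583.97, 0.0, 307.419], [0.0, 583.97, 251.695], [0.0, 0.0, 1.0]], 'origin': [0.269, 0.026, 1.584], 'orientation': [0.132, -0.13, -1.558]}
side {'mtx': [[455.231, 0.0, 313.071], [0.0, 455.231, 247.948], [0.0, 0.0, 1.0]], 'origin': [0.253, 0.988, 0.772], 'orientation': [0.172, -1.383, -2.547]}
wrist {'mtx': [[334.419, 0.0, 320.307], [0.0, 334.419, 243.433], [0.0, 0.0, 1.0]], 'T_tool_cam': [[-0.0, 0.948, 0.319, 0.083], [1.0, 0.0, -0.0, 0.0], [-0.0, 0.319, -0.948, -0.142], [0.0, 0.0, 0.0, 1.0]]}
{'time': 0.15, 'q': array([-1.34390445e+00,  2.64588553e-01,  1.60512180e+00,  6.69224543e-06,
        1.27372260e+00, -3.69003634e-02]), 'joint_vel': array([-0.00100805, -0.00227795, -0.00434387, -0.00070856, -0.00060796,
        0.00175755]), 'joint_torque': array([ 1.73751505e-04, -5.15906775e+01, -3.67959595e+01, -5.56515090e-05,
        7.99676782e-03, -2.16329755e-05]), 'tool_pos': array([ 0.17586576, -0.65106046,  0.23020913]), 'tcp_rot': array([-3.11248945e+00, -4.12919431e-01,  2.64037709e-04]), 'wrist_force': array([-0.6725996 ,  0.05009198, -0.13035362]), 'torque': array([ 0.01669702, -0.00120665, -0.02123511]), 'grip_force': 0.0, 'width': 1.000966771862219}
```

View pics/top.png

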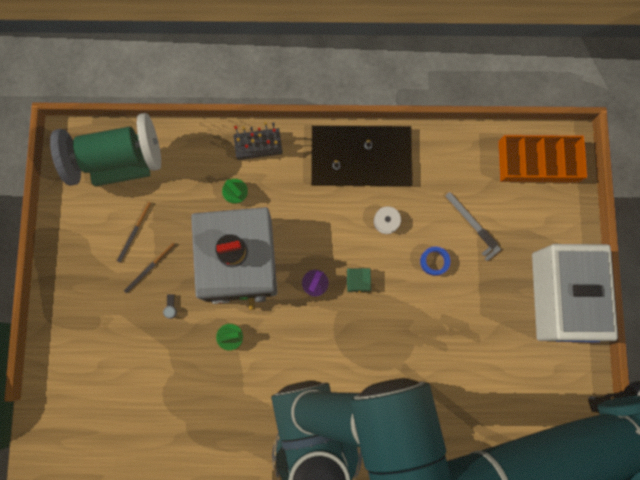

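View pics/side.png

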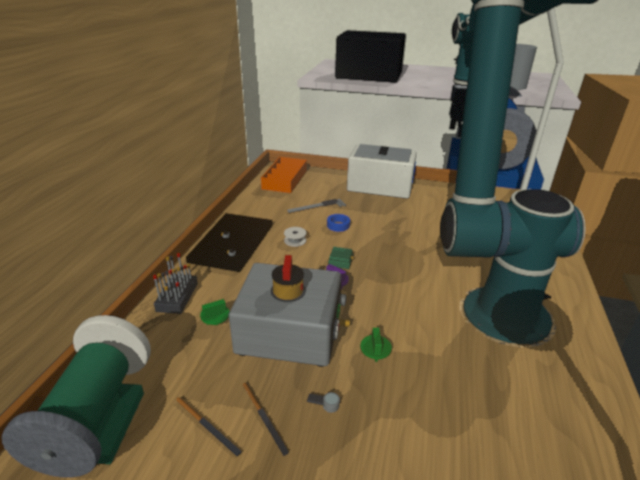

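The top view shows the red bar on the steel case at (229,246) and the blue ring at (436,261). Lookalikes for the cap are green at (235,190) and (229,337), and purple at (316,283). For the ring, the white spool at (387,220) is similar. In the side view the red bar is at (288,267) and the blue ring at (339,222). By the description I choose the red bar and the blue ring.

```bash
python3 - <<'E'
from h import *
def masks(im):
    h=cv2.cvtColor(im,cv2.COLOR_RGB2HSV)
    red=((h[...,0]<6)|(h[...,0]>174))&(h[...,1]>190)&(h[...,2]>90)
    blue=(abs(h[...,0].astype(int)-115)<10)&(h[...,1]>140)&(h[...,2]>60)
    return red,blue
for n,rb,bb in (("top",(200,220,260,275),(410,240,460,285)),("side",(270,240,310,290),(320,205,360,240))):
    im,d,K,T=load(n); P=cloud(d,K,T); r,b=masks(im)
    for nm,m,box in (("red",r,rb),("blue",b,bb)):
        k=np.zeros_like(m); k[box[1]:box[3],box[0]:box[2]]=1; m=m&k&(d>0)
        p=P[m]; v,u=np.nonzero(m)
        print(n,nm,m.sum(),"px",u.mean(),v.mean(),"med",np.median(p,0).round(4),"pct",np.percentile(p,[3,97],axis=0).round(4).tolist())
        t=p[p[:,2]>np.percentile(p[:,2],85)-0.006]; 
        (c,s,a)=cv2.minAreaRect((t[:,:2]*1000).astype(np.float32)); print("  toprect",c,s,a, "z",np.median(t[:,2]),(cv2.fitEllipse((t[:,:2]*1000).astype(np.float32)) if nm=="blue" else cv2.PCACompute(t[:,:2].astype(np.float32),None)[1][0]))
im,d,K,T=load("top"); P=cloud(d,K,T)
# tank top
m=(abs(P[...,2]-0.13)<.012)&(d>0); k=np.zeros_like(m); k[200:305,185:285]=1; m&=k.astype(bool)
print("tank",cv2.minAreaRect((P[m][:,:2]*1000).astype(np.float32)),np.median(P[m][:,2]))
for nm,(u,v) in dict(green1=(235,190),green2=(229,337),purple=(316,283),box=(359,280),spool=(387,220),cal=(475,225)).items(): print(nm,P[v,u].round(3))
cv2.imwrite("pics/crop.png",cv2.resize(im[200:305,180:285,::-1],(600,600),interpolation=cv2.INTER_CUBIC))
E
```

```text
top red 153 px 227.87581699346404 246.05882352941177 med [0.5122 0.2185 0.2112] pct [[0.5015, 0.1943, 0.2029], [0.5222, 0.2433, 0.218]]
  toprect (511.81622314453125, 218.9539031982422) (16.272165298461914, 53.82391357421875) 15.76187515258789 z 0.21216926154818472 [-0.23365727  0.97231895]
top blue 260 px 434.9153846153846 260.74615384615385 med [ 0.509  -0.314   0.0272] pct [[0.4765, -0.3495, 0.0184], [0.5431, -0.2804, 0.0339]]
  toprect (510.0911865234375, -314.9374084472656) (69.97724151611328, 71.80726623535156) 44.76661682128906 z 0.02836968796070316 ((509.9922180175781, -314.8655700683594), (65.14676666259766, 66.63368225097656), 13.636175155639648)
side red 157 px 286.6369426751592 267.8216560509554 med [0.5111 0.2431 0.2089] pct [[0.5022, 0.2035, 0.1835], [0.5215, 0.2478, 0.2118]]
  toprect (515.0201416015625, 221.4628448486328) (14.867585182189941, 53.756961822509766) 17.582263946533203 z 0.20983002639805076 [-0.2329884  0.9724796]
side blue 243 px 337.8230452674897 222.27572016460906 med [ 0.5123 -0.2932  0.0184] pct [[0.4806, -0.3463, 0.0042], [0.5426, -0.2774, 0.0284]]
  toprect (512.792236328125, -310.5711975097656) (66.31046295166016, 68.16949462890625) 13.066760063171387 z 0.024932101536090268 ((511.8553466796875, -310.8639221191406), (62.637271881103516, 65.58056640625), 8.282907485961914)
tank ((512.953857421875, 219.3558349609375), (221.26402282714844, 201.2955780029297), 5.607059001922607) 0.13159428534632034
green1 [0.692 0.226 0.061]
green2 [0.3   0.229 0.063]
purple [0.442 0.006 0.061]
box [ 0.454 -0.109  0.041]
spool [ 0.621 -0.187  0.028]
cal [ 0.613 -0.433  0.007]
```

View pics/crop.png

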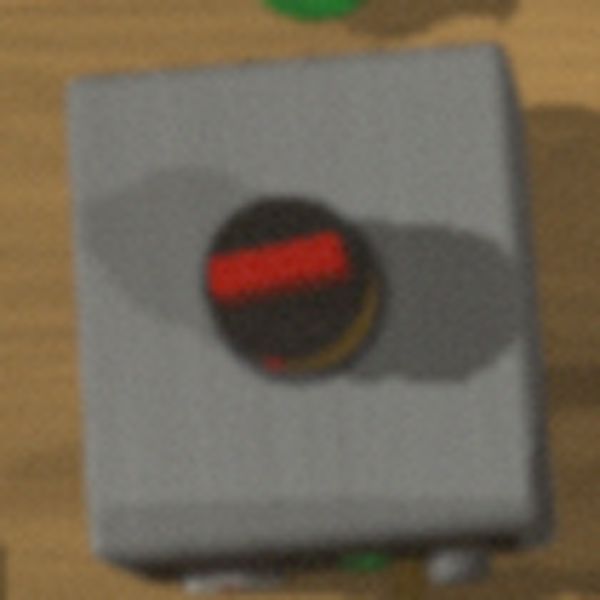

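The crop confirms it: red bar on the black flange over the brass neck, with one red slot mark at crop (272,363). I'll go over the ring first, look with the wrist camera, then do the same at the cap.

{"api": "step_arm", "payload": {
  "motion": [
    [8.5,2,-1.2,-1,-2],
    [8.5,5,-3,-2,-5],
    [8.5,9,-5.2,-2,-9],
    [8.5,13,-7.6,-2,-13],
    [8.5,17,-9.9,-2,-17],
    [8.5,21,-12.2,-2,-21],
    [8.5,25,-14.6,-2,-25],
    [8.5,29,-16.9,-2,-29],
    [8.5,33,-19.2,-2,-33],
    [8.5,37,-21.5,-2,-37],
    [8.5,39.5,-23,-2,-39],
    [8.5,41,-23.9,-2,-40],
    [8.5,41,-23.9,-2,-40],
    [8.5,41,-23.9,-2,-40]
  ]
}}

```text
time: 1.55
tool_pos: [0.5092, -0.314, 0.2513]
tcp_rot: [2.785, 1.454, -0.001]
wrist_force: [-0.6, -0.4, -0.1]
width: 0.993
grip_force: 0.0
```

```bash
python3 - <<'E'
from h import *
im,d,K,T=snap("wrist"); cv2.imwrite("pics/w1.png",im[...,::-1]); P=cloud(d,K,T)
s=bot.read_state(); print(s["tool_pos"],s["tcp_rot"],s["q"].round(3),s["wrist_force"].round(2))
h=cv2.cvtColor(im,cv2.COLOR_RGB2HSV); m=((abs(h[...,0].astype(int)-115)<10)&(h[...,1]>140)&(h[...,2]>60)).astype(np.uint8)
n,l,st,c=cv2.connectedComponentsWithStats(m); i=1+st[1:,4].argmax(); k=(l==i)&(d>0); print(st[i],c[i])
p=P[k]; z=np.percentile(p[:,2],90); t=p[abs(p[:,2]-z)<.004]; print("z",z,cv2.minEnclosingCircle((t[:,:2]*1000).astype(np.float32)),cv2.fitEllipse(cv2.convexHull((t[:,:2]*1000).astype(np.float32))))
E
```

```text
[ 0.5088225  -0.31454741  0.2513211 ] [ 2.78552221e+00  1.45247642e+00 -1.12016289e-03] [-5.950e-01  1.080e-01  1.750e+00 -1.000e-03  1.284e+00  1.500e-02] [0.03 0.37 0.02]
[ 292  173   67   69 1974] [325.11803445 208.01367781]
z 0.026633392683117874 ((512.953125, -318.0732421875), 38.31072998046875) ((513.1771850585938, -318.1872253417969), (74.7758560180664, 76.63999938964844), 159.0039825439453)
```

{"api": "step_arm", "payload": {
  "motion": [
    [8.5,1.5,-1,-2,-2],
    [8.5,5,-3.4,-4,-5],
    [8.5,9,-6.2,-6,-9],
    [8.5,13,-9,-8,-13],
    [8.5,17,-11.7,-8,-18],
    [8.5,21,-14.5,-8,-23],
    [8.5,25,-17.2,-8,-28],
    [8.5,29,-20,-8,-33],
    [8.5,33,-22.7,-8,-37],
    [8.5,37,-25.5,-8,-41],
    [8.5,40.5,-27.9,-8,-45],
    [8.5,43,-29.6,-8,-47.5],
    [8.5,43.9,-30.2,-8,-48.4],
    [8.5,43.9,-30.2,-8,-48.4],
    [8.5,43.9,-30.2,-8,-48.4]
  ]
}}

```text
time: 3.1
tool_pos: [0.5131, 0.2171, 0.3312]
tcp_rot: [1.947, 2.465, -0.002]
wrist_force: [0.5, 0.8, -0.9]
width: 0.995
grip_force: 0.0
```

```bash
python3 - <<'E'
from h import *
im,d,K,T=snap("wrist"); cv2.imwrite("pics/w2.png",im[...,::-1]); P=cloud(d,K,T)
s=bot.read_state(); print(s["tool_pos"],s["tcp_rot"],s["q"].round(3))
h=cv2.cvtColor(im,cv2.COLOR_RGB2HSV); m=(((h[...,0]<6)|(h[...,0]>174))&(h[...,1]>170)&(h[...,2]>60)).astype(np.uint8)
n,l,st,c=cv2.connectedComponentsWithStats(m)
for i in range(1,n):
    if st[i,4]<8: continue
    p=P[(l==i)&(d>0)]; print(st[i],c[i].round(1),np.median(p,0).round(4),len(p))
    if st[i,4]>800:
        z=np.percentile(p[:,2],80); t=p[abs(p[:,2]-z)<.004]; print("z",z,cv2.minAreaRect((t[:,:2]*1000).astype(np.float32)),cv2.PCACompute(t[:,:2].astype(np.float32),None)[:2])
k=(d>0)&(abs(P[...,2]-.18)<.004)&(np.hypot(P[...,0]-.512,P[...,1]-.219)<.05); print("flange",cv2.fitEllipse(cv2.convexHull((P[k][:,:2]*1000).astype(np.float32))),np.median(P[k][:,2]))
E
```

```text
[0.51312254 0.21696192 0.33127023] [ 1.94739477e+00  2.46450256e+00 -1.16860053e-03] [ 3.560e-01 -6.000e-03  1.725e+00 -1.000e-03  1.423e+00  1.230e-01]
[ 312  195   20   70 1344] [321.4 229.3] [0.5134 0.2225 0.2097] 1340
z 0.2103373037998574 ((514.3197631835938, 218.41580200195312), (15.955877304077148, 54.730472564697266), 12.93628215789795) (array([[0.51381946, 0.21971509]], dtype=float32), array([[-0.22105238,  0.9752619 ],
       [ 0.9752619 ,  0.22105238]], dtype=float32))
[592 263  12  10  75] [598.2 267.4] [0.8532 0.2221 0.105 ] 75
[536 267  10   7  44] [540.9 269.4] [0.8137 0.1964 0.0727] 44
[559 289  10  15 102] [564.  295.7] [0.8602 0.167  0.0742] 100
[529 310   8   8  41] [532.3 313.7] [0.8217 0.1374 0.0833] 41
[550 333  10   9  63] [554.6 337.2] [0.8467 0.1208 0.1049] 63
flange ((514.4078979492188, 218.05276489257812), (71.0696029663086, 71.19503784179688), 109.3757095336914) 0.17989418003767144
```

View pics/w2.png

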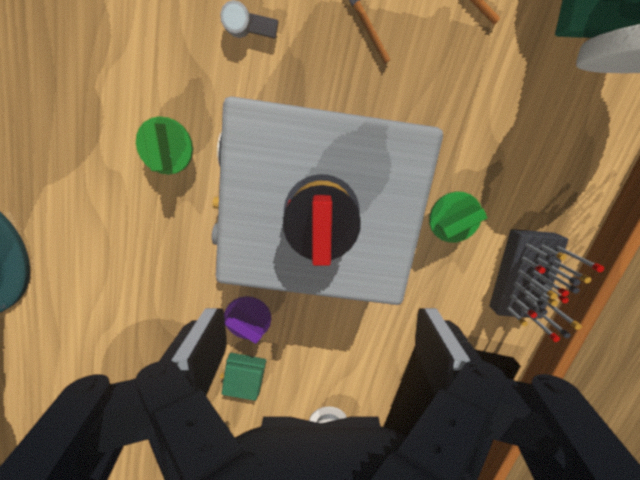

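The wrist view shows the red bar at (321,229) on the black flange. A bit of brass neck shows above it, with a red mark hint at about (290,203). The greens are at (164,145) and (458,217), and the purple is at (248,318). I'll take a second wrist view from another turn to cancel the camera bias.

{"api": "step_arm", "payload": {
  "motion": [
    [8.5,0,0,0,-8],
    [8.5,0,0,0,-16],
    [8.5,0,0,0,-24],
    [8.5,0,0,0,-32],
    [8.5,0,0,0,-40],
    [8.5,0,0,0,-48],
    [8.5,0,0,0,-56],
    [8.5,0,0,0,-64],
    [8.5,0,0,0,-72],
    [8.5,0,0,0,-80],
    [8.5,0,0,0,-88],
    [8.5,0,0,0,-96],
    [8.5,0,0,0,-104],
    [8.5,0,0,0,-112],
    [8.5,0,0,0,-120],
    [8.5,0,0,0,-128],
    [8.5,0,0,0,-135],
    [8.5,0,0,0,-135],
    [8.5,0,0,0,-135]
  ]
}}

```text
time: 5.05
tool_pos: [0.5131, 0.2175, 0.3314]
tcp_rot: [-1.529, 2.745, -0.0]
wrist_force: [0.6, 1.3, 0.2]
width: 0.992
grip_force: 0.0
```

```bash
python3 - <<'E'
from h import *
im,d,K,T=snap("wrist"); P=cloud(d,K,T)
s=bot.read_state(); print(s["tool_pos"],s["tcp_rot"],s["q"].round(3),s["wrist_force"].round(2),s["torque"].round(3))
h=cv2.cvtColor(im,cv2.COLOR_RGB2HSV); m=(((h[...,0]<6)|(h[...,0]>174))&(h[...,1]>170)&(h[...,2]>60)).astype(np.uint8)
n,l,st,c=cv2.connectedComponentsWithStats(m)
for i in range(1,n):
    p=P[(l==i)&(d>0)]
    if len(p)<3 or np.hypot(*(np.median(p,0)[:2]-[.513,.218]))>.06: continue
    print(st[i],c[i].round(1),np.median(p,0).round(4),len(p))
    if st[i,4]>500:
        z=np.percentile(p[:,2],80); t=p[abs(p[:,2]-z)<.004]; print("z",z,cv2.minAreaRect((t[:,:2]*1000).astype(np.float32)))
k=(d>0)&(abs(P[...,2]-.18)<.004)&(np.hypot(P[...,0]-.512,P[...,1]-.219)<.05); print("flange",cv2.fitEllipse(cv2.convexHull((P[k][:,:2]*1000).astype(np.float32))),np.median(P[k][:,2]))
u,v=313,228
k=(d>0)&(abs(P[...,2]-.13)<.005)&(abs(P[...,0]-.513)<.16)&(abs(P[...,1]-.218)<.15); print("tank",cv2.minAreaRect((P[k][:,:2]*1000).astype(np.float32)))
cv2.imwrite("pics/w3.png",cv2.resize(im[140:320,220:420,::-1],(660,594),interpolation=cv2.INTER_CUBIC))
E
```

```text
[0.51303092 0.2177889  0.33143089] [-1.52957674e+00  2.74391937e+00 -3.19427053e-04] [ 0.357 -0.006  1.724 -0.     1.423 -2.231] [ 0.34 -0.71  0.14] [ 0.04  -0.022 -0.064]
[ 291  201   57   62 1451] [319.1 232.5] [0.5131 0.2146 0.2096] 1446
z 0.210330444048347 ((514.2882080078125, 217.12867736816406), (16.510494232177734, 54.48305130004883), 12.568942070007324)
flange ((514.1093139648438, 217.55203247070312), (71.01315307617188, 71.23152160644531), 79.70521545410156) 0.17989800019160895
tank ((513.9418334960938, 217.5413818359375), (216.94992065429688, 197.4607696533203), 5.493931770324707)
```

View pics/w3.png

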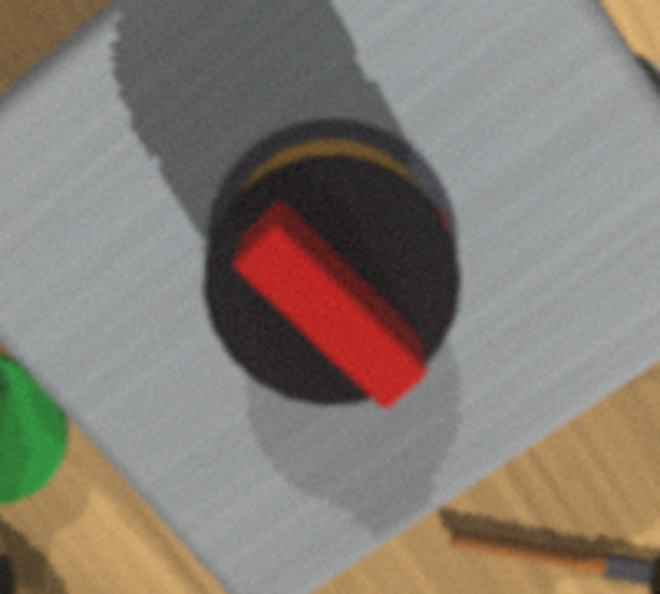

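{"api": "step_arm", "payload": {
  "motion": [
    [8.5,-0.1,-0.07,0,8],
    [8.5,-0.1,-0.07,0,16],
    [8.5,-0.1,-0.07,0,24],
    [8.5,-0.1,-0.07,0,32],
    [8.5,-0.1,-0.07,0,40],
    [8.5,-0.1,-0.07,0,48],
    [8.5,-0.1,-0.07,0.5,56],
    [8.5,-0.1,-0.07,1.5,64],
    [8.5,-0.1,-0.07,2.5,72],
    [8.5,-0.1,-0.07,3.5,80],
    [8.5,-0.1,-0.07,4.5,88],
    [8.5,-0.1,-0.07,5.5,96],
    [8.5,-0.1,-0.07,6.5,104],
    [8.5,-0.1,-0.07,7,112],
    [8.5,-0.1,-0.07,7.5,120],
    [8.5,-0.1,-0.07,8,128],
    [8.5,-0.1,-0.07,8,135.5],
    [8.5,-0.1,-0.07,8,135.5],
    [8.5,-0.1,-0.07,8,135.5]
  ]
}}

```text
time: 7.0
tool_pos: [0.5141, 0.2191, 0.2514]
tcp_rot: [1.953, 2.46, 0.0]
wrist_force: [-0.2, 0.7, -0.3]
width: 0.996
grip_force: 0.0
```

```bash
python3 - <<'E'
from h import *
s=bot.read_state(); print(s["tool_pos"],s["tcp_rot"],2*np.degrees(np.arctan2(s["tcp_rot"][1],s["tcp_rot"][0])),s["wrist_force"].round(2),s["torque"].round(3))
def hit(n,u,v,z):
    im,d,K,T=load(n); r=T[:3,:3]@np.array([(u-K[0,2])/K[0,0],-(v-K[1,2])/K[1,1],-1]); o=T[:3,3]; return o+r*(z-o[2])/r[2]
for z in (.15,.16,.164):
    a=hit("top",227.6,263.5,z)[:2]-[.5118,.219]; b=hit("wrist",354.8,206,z)[:2]-[.5142,.2178]
    print(z,a.round(4),np.degrees(np.arctan2(a[1],a[0])),np.hypot(*a),b.round(4),np.degrees(np.arctan2(b[1],b[0])),np.hypot(*b))
E
```

```text
[0.51410276 0.21911138 0.25143029] [1.95309332e+00 2.46046801e+00 2.42137080e-04] 103.11565574870194 [-0.15  0.71 -0.27] [-0.006  0.026  0.031]
0.15 [-0.0329  0.0078] 166.63967301635364 0.03380014076303221 [-0.0356  0.0072] 168.6399464267605 0.03631449188676267
0.16 [-0.0343  0.0064] 169.42391255105744 0.03494239831100891 [-0.0359  0.0048] 172.4559193149687 0.036183890292236065
0.164 [-0.0349  0.0059] 170.48627799516302 0.035421349969523404 [-0.036   0.0038] 173.98716897416568 0.036176772774952765
```

{"api": "step_arm", "payload": {
  "motion": [
    [8.5,-0.05,0,1.5,0],
    [8.5,-0.1,0,3.5,0],
    [8.5,-0.1,0,5.2,0],
    [8.5,-0.1,0,6.4,0],
    [8.5,-0.1,0,6.9,0],
    [8.5,-0.1,0,6.9,0],
    [5,-0.1,0,6.9,0],
    [3.2,-0.1,0,6.9,0],
    [2.6,-0.1,0,6.9,0],
    [2.2,-0.1,0,6.9,0],
    [2.0,-0.1,0,6.9,0],
    [2.0,-0.1,0,6.9,0]
  ],
  "force": 30
}}

```text
time: 8.2
tool_pos: [0.5143, 0.2184, 0.1825]
tcp_rot: [1.955, 2.459, 0.0]
wrist_force: [0.6, 0.9, -1.0]
width: 0.231
grip_force: 0.0
```

{"api": "step_arm", "payload": {
  "motion": [
    [1.8,0,0,0,0],
    [1.6,0,0,0,0],
    [1.4,0,0,0,0],
    [1.0,0,0,0,0],
    [1.0,0,0,0,0],
    [1.0,0,0,0,0]
  ],
  "force": 30
}}

```text
time: 8.8
tool_pos: [0.5138, 0.2183, 0.1823]
tcp_rot: [-1.955, -2.459, 0.001]
wrist_force: [-3.2, -0.2, 2.3]
width: 0.18
grip_force: 31.5
```

```bash
cat > st.py <<'E'
from h import *
for i in range(1):
    s=bot.read_state(); print(s["time"],s["tool_pos"].round(4),"yaw",(2*np.degrees(np.arctan2(s["tcp_rot"][1],s["tcp_rot"][0]))%360).round(2),s["wrist_force"].round(2),"tau",s["torque"].round(3),s["width"],s["grip_force"],s["q"].round(3)[-1], "jt6",s["joint_torque"][-1])
E
python3 st.py
```

```text
8.8 [0.5138 0.2183 0.1823] yaw 103.01 [-3.19 -0.19  2.32] tau [-0.132  0.563 -0.023] 0.17995961915380385 31.48206353187561 0.13 jt6 -0.017053205519914627
```

{"api": "step_arm", "payload": {
  "motion": [
    [1.0,0,-0.03,0,-1],
    [1.0,0,-0.05,0,-2],
    [1.0,0,-0.05,0,-3],
    [1.0,0,-0.05,0,-4],
    [1.0,0,-0.05,0,-5],
    [1.0,0,-0.05,0,-5]
  ]
}}

```text
time: 9.4
tool_pos: [0.514, 0.2184, 0.1824]
tcp_rot: [1.845, 2.542, 0.001]
wrist_force: [0.2, 0.6, 0.3]
width: 0.178
grip_force: 31.2
```

```bash
python3 st.py
```

```text
9.4 [0.514  0.2184 0.1824] yaw 108.06 [0.22 0.63 0.27] tau [0.023 0.027 0.042] 0.17820957057141806 31.20579242706299 0.042 jt6 -0.1205424964427948
```

{"api": "step_arm", "payload": {
  "motion": [
    [1.0,0,0,0,-0.7],
    [1.0,0,0,0,-1.4],
    [1.0,0,0,0,-2],
    [1.0,0,0,0,-2]
  ]
}}

```text
time: 9.8
tool_pos: [0.514, 0.2183, 0.1824]
tcp_rot: [1.801, 2.574, 0.001]
wrist_force: [1.0, -0.2, 0.7]
width: 0.181
grip_force: 31.1
```

```bash
python3 st.py
```

```text
9.8 [0.514  0.2183 0.1824] yaw 110.04 [ 1.03 -0.2   0.7 ] tau [ 0.059 -0.183 -0.043] 0.18124978379005982 31.144997477531433 0.007 jt6 -0.10555828688666224
```

{"api": "step_arm", "payload": {
  "motion": [
    [1.0,0,0,0,-0.5],
    [1.0,0,0,0,-1],
    [1.0,0,0,0,-1.5],
    [1.0,0,0,0,-1.5]
  ]
}}

```text
time: 10.2
tool_pos: [0.5138, 0.2183, 0.1823]
tcp_rot: [1.767, 2.597, 0.0]
wrist_force: [1.2, -0.2, 0.6]
width: 0.182
grip_force: 31.1
```

```bash
python3 st.py
```

```text
10.2 [0.5138 0.2183 0.1823] yaw 111.54 [ 1.17 -0.18  0.63] tau [ 0.063 -0.271 -0.051] 0.18199124325999344 31.14076316356659 -0.019 jt6 -0.10007733944803476
```

{"api": "step_arm", "payload": {
  "motion": [
    [1.0,0,0,0,-0.5],
    [1.0,0,0,0,-1],
    [1.0,0,0,0,-1.5],
    [1.0,0,0,0,-1.5]
  ]
}}

```text
time: 10.6
tool_pos: [0.5137, 0.2182, 0.1823]
tcp_rot: [1.733, 2.62, 0.0]
wrist_force: [1.4, 1.6, 1.1]
width: 0.184
grip_force: 31.2
```

```bash
python3 st.py
```

```text
10.6 [0.5137 0.2182 0.1823] yaw 113.04 [1.38 1.6  1.06] tau [ 0.107 -0.248  0.004] 0.1841319641920111 31.18688464164734 -0.045 jt6 -0.09328567888587713
```

{"api": "step_arm", "payload": {
  "motion": [
    [1.0,0,0,0,-0.5],
    [1.0,0,0,0,-1],
    [1.0,0,0,0,-1.5],
    [1.0,0,0,0,-1.5]
  ]
}}

```text
time: 11.0
tool_pos: [0.5137, 0.2182, 0.1823]
tcp_rot: [-1.699, -2.643, 0.0]
wrist_force: [0.8, 0.5, 1.0]
width: 0.181
grip_force: 31.3
```

```bash
python3 st.py
```

```text
11.0 [0.5137 0.2182 0.1823] yaw 114.54 [0.78 0.53 0.96] tau [ 0.024 -0.173 -0.06 ] 0.18067627221268154 31.280704736709595 -0.071 jt6 -0.09089126950129867
```

{"api": "step_arm", "payload": {
  "motion": [
    [1.0,0,0,0,-0.5],
    [1.0,0,0,0,-1],
    [1.0,0,0,0,-1.5],
    [1.0,0,0,0,-1.5]
  ]
}}

```text
time: 11.4
tool_pos: [0.5136, 0.2182, 0.1823]
tcp_rot: [-1.664, -2.665, 0.0]
wrist_force: [-0.9, 0.4, 2.0]
width: 0.181
grip_force: 31.4
```

```bash
python3 st.py
```

```text
11.4 [0.5136 0.2182 0.1823] yaw 116.03 [-0.9   0.42  2.01] tau [ 0.023 -0.067 -0.067] 0.1807710902700882 31.383419036865234 -0.097 jt6 -0.13136446941643953
```

{"api": "step_arm", "payload": {
  "motion": [
    [1.0,0,0,0,-0.3],
    [1.0,0,0,0,-0.6],
    [1.0,0,0,0,-0.6]
  ]
}}

```text
time: 11.7
tool_pos: [0.5136, 0.2182, 0.1823]
tcp_rot: [-1.65, -2.673, 0.0]
wrist_force: [-0.7, 0.4, 1.9]
width: 0.183
grip_force: 31.5
```

```bash
python3 st.py
```

```text
11.7 [0.5136 0.2182 0.1823] yaw 116.62 [-0.71  0.42  1.93] tau [ 0.003 -0.002 -0.172] 0.18292135779475888 31.461260318756104 -0.108 jt6 -0.1780723873525858
```

{"api": "step_arm", "payload": {
  "motion": [
    [1.0,0,0,0,-0.3],
    [1.0,0,0,0,-0.6],
    [1.0,0,0,0,-0.6]
  ]
}}

```text
time: 12.0
tool_pos: [0.5137, 0.2182, 0.1823]
tcp_rot: [-1.636, -2.682, 0.0]
wrist_force: [-0.4, -0.9, 2.8]
width: 0.182
grip_force: 31.6
```

```bash
python3 st.py
```

```text
12.0 [0.5137 0.2182 0.1823] yaw 117.22 [-0.36 -0.86  2.77] tau [-0.029  0.02  -0.251] 0.18157482148509577 31.55668616294861 -0.118 jt6 -0.2718303445726633
```

The torque rises steeply: jt6 goes from 0.09 to 0.27, so the stop is loaded with about 9 N. I'll hold there, then check.

{"api": "step_arm", "payload": {
  "motion": [
    [1.0,0,0,0,0],
    [1.0,0,0,0,0],
    [1.0,0,0,0,0],
    [1.0,0,0,0,0],
    [1.0,0,0,0,0],
    [1.0,0,0,0,0],
    [1.0,0,0,0,0],
    [1.0,0,0,0,0],
    [1.0,0,0,0,0],
    [1.0,0,0,0,0],
    [1.0,0,0,0,0],
    [1.0,0,0,0,0]
  ]
}}

```text
time: 13.2
tool_pos: [0.5137, 0.2182, 0.1823]
tcp_rot: [-1.636, -2.682, 0.0]
wrist_force: [-0.7, -0.0, 4.8]
width: 0.183
grip_force: 31.7
```

```bash
python3 st.py
```

```text
13.2 [0.5137 0.2182 0.1823] yaw 117.21 [-0.74 -0.05  4.77] tau [-0.023  0.204 -0.297] 0.18278096885442988 31.725904941558838 -0.118 jt6 -0.24162663146853447
```

{"api": "step_arm", "payload": {
  "motion": [
    [1.0,0,0,0,0.5],
    [1.0,0,0,0,1],
    [1.0,0,0,0,1],
    [1.0,0,0,0,1]
  ],
  "force": 80
}}

```text
time: 13.6
tool_pos: [0.5138, 0.2182, 0.1824]
tcp_rot: [1.66, 2.667, 0.0]
wrist_force: [-1.3, -1.3, 4.3]
width: 0.174
grip_force: 79.1
```

```bash
python3 st.py
```

```text
13.6 [0.5138 0.2182 0.1824] yaw 116.22 [-1.3  -1.26  4.28] tau [-0.079  0.233 -0.083] 0.17445441650350557 79.06025648117065 -0.101 jt6 -0.05233009345829487
```

{"api": "step_arm", "payload": {
  "motion": [
    [1.0,0,0,0.1,0],
    [1.0,0,0,0.2,0],
    [1.0,0,0,0.3,0],
    [1.0,0,0,0.4,0],
    [1.0,0,0,0.5,0],
    [1.0,0,0,0.6,0],
    [1.0,0,0,0.6,0]
  ],
  "force": 80
}}

```text
time: 14.3
tool_pos: [0.5138, 0.2183, 0.1774]
tcp_rot: [1.659, 2.667, 0.0]
wrist_force: [-3.5, -0.8, 10.1]
width: 0.171
grip_force: 79.8
```

```bash
python3 st.py
```

```text
14.3 [0.5138 0.2183 0.1774] yaw 116.23 [-3.53 -0.75 10.09] tau [-0.203  0.639 -0.078] 0.17122164058779846 79.84461665153503 -0.101 jt6 -0.013401354372035712
```

{"api": "step_arm", "payload": {
  "motion": [
    [1.0,0,-0.02,0.06,0],
    [1.0,0,-0.03,0.12,0],
    [1.0,0,-0.03,0.12,0],
    [1.0,0,-0.03,0.12,-1],
    [1.0,0,-0.03,0.12,-2],
    [1.0,0,-0.03,0.12,-3],
    [1.0,0,-0.03,0.12,-4],
    [1.0,0,-0.03,0.12,-4]
  ]
}}

```text
time: 15.1
tool_pos: [0.5143, 0.2184, 0.1768]
tcp_rot: [1.564, 2.723, 0.003]
wrist_force: [-2.4, -1.9, 11.1]
width: 0.17
grip_force: 79.9
```

```bash
python3 st.py
```

```text
15.1 [0.5143 0.2184 0.1768] yaw 120.25 [-2.42 -1.88 11.14] tau [-0.153  0.434 -0.032] 0.16955418465414232 79.91516590118408 -0.171 jt6 -0.10983664076775312
```

Past the stop with only rubbing torque. Turning on.

{"api": "step_arm", "payload": {
  "motion": [
    [1.0,0,0,0.03,-2],
    [1.0,0,0,0.03,-4.5],
    [1.0,0,0,0.03,-7],
    [1.0,0,0,0.03,-9.5],
    [1.0,0,0,0.03,-12],
    [1.0,0,0,0.03,-14.5],
    [1.0,0,0,0.03,-17],
    [1.0,0,0,0.03,-19],
    [1.0,0,0,0.03,-20],
    [1.0,0,0,0.03,-20]
  ]
}}

```text
time: 16.1
tool_pos: [0.5151, 0.2188, 0.1769]
tcp_rot: [1.067, 2.951, 0.005]
wrist_force: [-1.2, -0.3, 9.7]
width: 0.169
grip_force: 79.9
```

```bash
python3 st.py
```

```text
16.1 [0.5151 0.2188 0.1769] yaw 140.25 [-1.2  -0.33  9.66] tau [ 0.06   0.127 -0.053] 0.1692467272618272 79.92141723632812 -0.52 jt6 -0.11444053379818797
```

{"api": "step_arm", "payload": {
  "motion": [
    [1.0,0,0,0,-2],
    [1.0,0,0,0,-4.5],
    [1.0,0,0,0,-7],
    [1.0,0,0,0,-9.5],
    [1.0,0,0,0,-12],
    [1.0,0,0,0,-14],
    [1.0,0,0,0,-15],
    [1.0,0,0,0,-15]
  ]
}}

```text
time: 16.9
tool_pos: [0.5152, 0.2189, 0.177]
tcp_rot: [0.673, 3.065, 0.004]
wrist_force: [0.7, -0.3, 9.9]
width: 0.169
grip_force: 79.9
```

```bash
python3 st.py
```

```text
16.9 [0.5152 0.2189 0.177 ] yaw 155.25 [ 0.66 -0.27  9.88] tau [ 0.01   0.136 -0.012] 0.1690845604162425 79.9158239364624 -0.782 jt6 -0.11567136738449335
```

{"api": "step_arm", "payload": {
  "motion": [
    [1.0,0,0,0,-2],
    [1.0,0,0,0,-4],
    [1.0,0,0,0,-6],
    [1.0,0,0,0,-7],
    [1.0,0,0,0,-8],
    [1.0,0,0,0,-8]
  ]
}}

```text
time: 17.5
tool_pos: [0.5152, 0.2189, 0.1769]
tcp_rot: [0.457, 3.104, 0.004]
wrist_force: [-1.1, -0.1, 9.4]
width: 0.173
grip_force: 79.9
```

```bash
python3 st.py
```

```text
17.5 [0.5152 0.2189 0.1769] yaw 163.24 [-1.09 -0.12  9.43] tau [ 0.069  0.149 -0.012] 0.17308801521316727 79.91708636283875 -0.921 jt6 -0.11433546664193273
```

{"api": "step_arm", "payload": {
  "motion": [
    [1.0,0,0,0,-0.7],
    [1.0,0,0,0,-1.4],
    [1.0,0,0,0,-2],
    [1.0,0,0,0,-2]
  ]
}}

```text
time: 17.9
tool_pos: [0.5152, 0.2189, 0.177]
tcp_rot: [0.403, 3.112, 0.004]
wrist_force: [-0.1, 0.7, 10.1]
width: 0.177
grip_force: 79.9
```

```bash
python3 st.py
```

```text
17.9 [0.5152 0.2189 0.177 ] yaw 165.23 [-0.12  0.71 10.1 ] tau [ 0.079  0.109 -0.067] 0.17653038259485038 79.91925716400146 -0.956 jt6 -0.0882202573120594
```

{"api": "step_arm", "payload": {
  "motion": [
    [1.0,0,0,0,-0.5],
    [1.0,0,0,0,-1],
    [1.0,0,0,0,-1.5],
    [1.0,0,0,0,-1.5]
  ]
}}

```text
time: 18.3
tool_pos: [0.5151, 0.2188, 0.1769]
tcp_rot: [0.363, 3.117, 0.003]
wrist_force: [-0.0, -0.2, 11.1]
width: 0.168
grip_force: 79.9
```

```bash
python3 st.py
```

```text
18.3 [0.5151 0.2188 0.1769] yaw 166.73 [-1.000e-02 -2.000e-01  1.107e+01] tau [ 0.017  0.143 -0.069] 0.16783563682634983 79.92119908332825 -0.982 jt6 -0.0922283437103033
```

{"api": "step_arm", "payload": {
  "motion": [
    [1.0,0,0,0,-0.5],
    [1.0,0,0,0,-1],
    [1.0,0,0,0,-1.5],
    [1.0,0,0,0,-1.5]
  ]
}}

```text
time: 18.7
tool_pos: [0.5151, 0.2187, 0.177]
tcp_rot: [0.322, 3.121, 0.003]
wrist_force: [0.1, 0.1, 11.1]
width: 0.173
grip_force: 79.9
```

```bash
python3 st.py
```

```text
18.7 [0.5151 0.2187 0.177 ] yaw 168.22 [ 0.1   0.14 11.12] tau [-0.015  0.135 -0.125] 0.1731608696993586 79.93716359138489 -1.008 jt6 -0.14332576654851437
```

{"api": "step_arm", "payload": {
  "motion": [
    [1.0,0,0,0,-0.4],
    [1.0,0,0,0,-0.8],
    [1.0,0,0,0,-0.8]
  ]
}}

```text
time: 19.0
tool_pos: [0.5152, 0.2186, 0.1769]
tcp_rot: [0.3, 3.123, 0.003]
wrist_force: [-0.4, -0.6, 10.8]
width: 0.176
grip_force: 80.0
```

```bash
python3 st.py
```

```text
19.0 [0.5152 0.2186 0.1769] yaw 169.02 [-0.43 -0.56 10.79] tau [-0.131  0.113 -0.161] 0.17554048095858182 79.95251655578613 -1.022 jt6 -0.1596924802288413
```

{"api": "step_arm", "payload": {
  "motion": [
    [1.0,0,0,0,-0.4],
    [1.0,0,0,0,-0.8],
    [1.0,0,0,0,-0.8]
  ]
}}

```text
time: 19.3
tool_pos: [0.5152, 0.2184, 0.1769]
tcp_rot: [0.279, 3.125, 0.002]
wrist_force: [-1.0, -0.7, 10.5]
width: 0.171
grip_force: 80.0
```

```bash
python3 st.py
```

```text
19.3 [0.5152 0.2184 0.1769] yaw 169.81 [-1.01 -0.73 10.51] tau [-0.208  0.089 -0.195] 0.1712850413444524 79.96777296066284 -1.036 jt6 -0.1759893586859107
```

Torque and sideways drift show the end stop. I'll lift gently and watch the force.

{"api": "step_arm", "payload": {
  "motion": [
    [1.0,0,0,-0.1,0.3],
    [1.0,0,0,-0.25,0.5],
    [1.0,0,0,-0.4,0.5],
    [1.0,0,0,-0.55,0.5],
    [1.0,0,0,-0.7,0.5],
    [1.0,0,0,-0.8,0.5],
    [1.0,0,0,-0.8,0.5]
  ]
}}

```text
time: 20.0
tool_pos: [0.5148, 0.2183, 0.1836]
tcp_rot: [0.292, 3.125, 0.001]
wrist_force: [3.2, -0.9, 5.8]
width: 0.178
grip_force: 79.2
```

```bash
python3 st.py
```

```text
20.0 [0.5148 0.2183 0.1836] yaw 169.32 [ 3.2  -0.91  5.77] tau [-0.043 -0.655 -0.079] 0.17751352246540153 79.22467589378357 -1.027 jt6 -0.0252281385473907
```

{"api": "step_arm", "payload": {
  "motion": [
    [1.0,0,0,-0.2,0],
    [1.0,0,0,-0.4,0],
    [1.0,0,0,-0.6,0],
    [1.0,0,0,-0.6,0]
  ]
}}

```text
time: 20.4
tool_pos: [0.512, 0.2178, 0.1874]
tcp_rot: [-0.292, -3.125, 0.002]
wrist_force: [0.4, 0.2, -3.8]
width: 0.174
grip_force: 78.0
```

```bash
python3 st.py
```

```text
20.4 [0.512  0.2178 0.1874] yaw 169.32 [ 0.41  0.17 -3.76] tau [ 0.115 -0.093 -0.02 ] 0.17386982072842314 78.01392674446106 -1.027 jt6 -0.010507068363949656
```

{"api": "step_arm", "payload": {
  "motion": [
    [1.0,0,0,-0.4,0],
    [1.0,0,0,-0.8,0],
    [1.0,0,0,-1.2,0],
    [1.0,0,0,-1.2,0]
  ]
}}

```text
time: 20.8
tool_pos: [0.5138, 0.2183, 0.2018]
tcp_rot: [0.292, 3.127, 0.001]
wrist_force: [-0.2, 0.2, -0.5]
width: 0.171
grip_force: 78.2
```

```bash
python3 st.py
```

```text
20.8 [0.5138 0.2183 0.2018] yaw 169.32 [-0.23  0.2  -0.55] tau [-0.033 -0.018  0.   ] 0.1710549440289884 78.19390296936035 -1.027 jt6 -0.0001240874871655251
```

{"api": "step_arm", "payload": {
  "motion": [
    [1.0,0,0,-1,0],
    [1.0,0,0,-3,0],
    [1.0,0,0,-5,0],
    [1.0,0,0,-6.5,0],
    [1.0,0,0,-7,0],
    [1.0,0,0,-7,0],
    [1.0,0,0,-7,0]
  ]
}}

```text
time: 21.5
tool_pos: [0.513, 0.2179, 0.2699]
tcp_rot: [-0.292, -3.127, 0.001]
wrist_force: [-0.1, 0.1, -2.3]
width: 0.171
grip_force: 78.2
```

```bash
python3 st.py; python3 - <<'E'
from h import *
im,d,K,T=snap("wrist"); P=cloud(d,K,T)
cv2.imwrite("pics/w4.png",im[:,:,::-1])
E
```

```text
21.5 [0.513  0.2179 0.2699] yaw 169.32 [-0.08  0.1  -2.28] tau [-0.036  0.034  0.068] 0.17052482563706575 78.23641419410706 -1.027 jt6 -8.609792985225795e-06
```

View pics/w4.png

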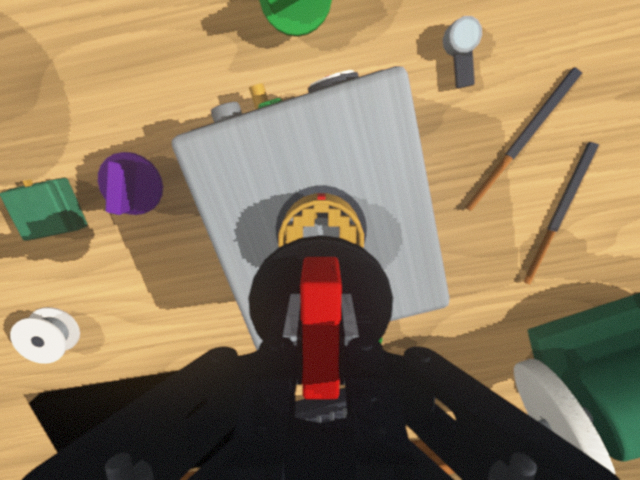

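The view shows the cap held upright clear of the neck: red bar at (321,330), black flange around (320,300). The open neck is at (322,220).

```bash
python3 - <<'E'
from h import *
from scipy.optimize import least_squares
im,d,K,T=load("wrist"); P=cloud(d,K,T); s=bot.read_state(); t=s["tool_pos"]; print(t)
Rm=R.from_rotvec(s["tcp_rot"]).as_matrix(); Q=(P-t)@Rm
k=(d>0)&(np.hypot(Q[...,0],Q[...,1])<.045)&(abs(Q[...,2]-.0025)<.004)&(im.max(-1)<70); q=Q[k]; print(len(q),np.median(q[:,2]))
# coarse tilt: plane fit
A=np.c_[q[:,:2],np.ones(len(q))]; print("plane",np.linalg.lstsq(A,q[:,2],rcond=None)[0])
a=np.degrees(np.arctan2(q[:,1],q[:,0])); r=np.hypot(q[:,0],q[:,1]); e=[]
for lo in range(-90,90,5):
    b=(a>=lo)&(a<lo+5)
    if b.sum()>10: j=np.argsort(r[b])[-3:]; e.append(q[b][j].mean(0))
e=np.array(e); f=least_squares(lambda x:np.hypot(e[:,0]-x[0],e[:,1]-x[1])-.0357,[0,0],loss="soft_l1",f_scale=.001); print("cap centre in tool",f.x.round(4),np.abs(f.fun).mean(),len(e))
E
```

```text
[0.51275004 0.21784553 0.26954093]
6696 0.0022072223401046463
plane [ 0.01243437 -0.00101919  0.00209842]
cap centre in tool [-0.0008 -0.0001] 0.0003574103417991387 36
```

{"api": "step_arm", "payload": {
  "motion": [
    [1.0,-0.3,-1.5,0,3],
    [1.0,-0.9,-4.5,0,9],
    [1.0,-1.5,-8,0,17],
    [1.0,-2.3,-12,0,25],
    [1.0,-3,-16,0,33],
    [1.0,-3.8,-20,0,41],
    [1.0,-4.6,-24,0,49],
    [1.0,-5.3,-28,0,57],
    [1.0,-6.1,-32,1,65],
    [1.0,-6.9,-36,3,73],
    [1.0,-7.6,-40,5,81],
    [1.0,-8.4,-44,7,89],
    [1.0,-9.1,-48,9,97],
    [1.0,-9.7,-51,11,105],
    [1.0,-10,-52.6,12,112],
    [1.0,-10,-52.6,13,114],
    [1.0,-10,-52.6,13,114],
    [1.0,-10,-52.6,13,114],
    [1.0,-10,-52.6,13,114]
  ],
  "force": 80
}}

```text
time: 23.45
tool_pos: [0.5142, -0.3173, 0.1413]
tcp_rot: [2.782, 1.459, 0.0]
wrist_force: [-0.2, 0.0, -1.3]
width: 0.169
grip_force: 78.3
```

```bash
python3 st.py; python3 - <<'E'
from h import *
im,d,K,T=snap("wrist"); P=cloud(d,K,T)
cv2.imwrite("pics/w5.png",im[:,:,::-1])
h=cv2.cvtColor(im,cv2.COLOR_RGB2HSV); m=(abs(h[...,0].astype(int)-115)<10)&(h[...,1]>140)&(h[...,2]>60)&(d>0)
p=P[m]; p=p[abs(p[:,2]-.026)<.004]; print(len(p),p.min(0),p.max(0))
from scipy.optimize import least_squares
a=np.degrees(np.arctan2(p[:,1]+.318,p[:,0]-.513)); r=np.hypot(p[:,1]+.318,p[:,0]-.513); e=[]
for lo in range(-180,180,6):
    b=(a>=lo)&(a<lo+6)
    if b.sum()>5 and r[b].max()>.034: e.append(p[b][np.argsort(r[b])[-2:]].mean(0))
e=np.array(e); print(len(e)); f=least_squares(lambda x:np.hypot(e[:,0]-x[0],e[:,1]-x[1])-.0385,[.513,-.318],loss="soft_l1",f_scale=.001); print(f.x,np.abs(f.fun).mean())
E
```

```text
23.45 [ 0.5142 -0.3173  0.1413] yaw 55.35 [-0.22  0.05 -1.3 ] tau [ 0.023  0.007 -0.048] 0.16851035975790765 78.31284999847412 0.011 jt6 -0.0020687464711954817
1971 [ 0.47819335 -0.34437196  0.02207673] [ 0.55084022 -0.27989     0.02790816]
35
[ 0.51272288 -0.31858538] 0.0004928668821863303
```

View pics/w5.png

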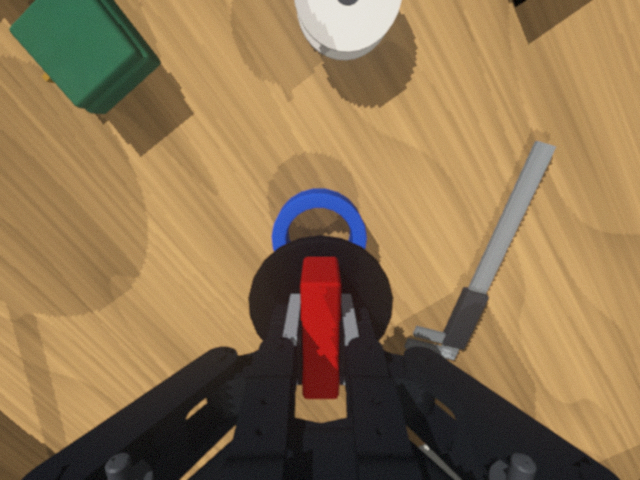

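The cap hangs above the blue ring (ring visible at (320,220)), with the neighbours well clear. Lowering.

{"api": "step_arm", "payload": {
  "motion": [
    [1.0,-0.07,-0.03,1.5,0],
    [1.0,-0.07,-0.03,3.5,0],
    [1.0,-0.07,-0.03,5.5,0],
    [1.0,-0.07,-0.03,7,0],
    [1.0,-0.07,-0.03,7.8,0],
    [1.0,-0.07,-0.03,8.3,0],
    [1.0,-0.07,-0.03,8.7,0],
    [1.0,-0.07,-0.03,9,0],
    [1.0,-0.07,-0.03,9,0]
  ]
}}

```text
time: 24.4
tool_pos: [0.5137, -0.3179, 0.0509]
tcp_rot: [2.782, 1.458, 0.0]
wrist_force: [-0.4, -0.8, -2.8]
width: 0.173
grip_force: 78.4
```

```bash
python3 st.py
```

```text
24.4 [ 0.5137 -0.3179  0.0509] yaw 55.32 [-0.4  -0.77 -2.76] tau [ 0.038  0.006 -0.017] 0.17277321832901302 78.35049033164978 0.01 jt6 -0.00015222944057313725
```

{"api": "step_arm", "payload": {
  "motion": [
    [1.0,0,0,0.4,0],
    [1.0,0,0,0.8,0],
    [1.0,0,0,1.1,0],
    [1.0,0,0,1.3,0],
    [1.0,0,0,1.4,0],
    [1.0,0,0,1.4,0]
  ]
}}

```text
time: 25.0
tool_pos: [0.5135, -0.3177, 0.0367]
tcp_rot: [-2.782, -1.458, 0.0]
wrist_force: [0.4, 0.2, -2.4]
width: 0.172
grip_force: 78.3
```

```bash
python3 st.py
```

```text
25.0 [ 0.5135 -0.3177  0.0367] yaw 55.32 [ 0.37  0.23 -2.38] tau [ 0.045  0.017 -0.012] 0.17214304615480053 78.34192514419556 0.01 jt6 0.0011298319805064239
```

{"api": "step_arm", "payload": {
  "motion": [
    [1.0,0,0,0.05,0],
    [1.0,0,0,0.1,0],
    [1.0,0,0,0.1,0]
  ]
}}

```text
time: 25.3
tool_pos: [0.5138, -0.3179, 0.0365]
tcp_rot: [2.782, 1.458, 0.0]
wrist_force: [-2.0, 1.2, 2.6]
width: 0.174
grip_force: 79.1
```

```bash
python3 st.py
```

```text
25.3 [ 0.5138 -0.3179  0.0365] yaw 55.31 [-2.02  1.24  2.63] tau [0.177 0.225 0.035] 0.17444727720063335 79.09750699996948 0.01 jt6 -0.002779380592983216
```

Seated on the rim. Releasing and retreating.

{"api": "step_arm", "payload": {
  "motion": [
    [2.2,0,0,0,0],
    [3,0,0,0,0],
    [4.5,0,0,0,0],
    [6,0,0,0,0],
    [8,0,0,0,0],
    [8.5,0,0,-0.3,0],
    [8.5,0,0,-0.8,0],
    [8.5,0,0,-2,0],
    [8.5,0,0,-5,0],
    [8.5,0,0,-9,0],
    [8.5,0,0,-13,0],
    [8.5,0,0,-17,0],
    [8.5,0,0,-20,0],
    [8.5,0,0,-20,0],
    [8.5,0,0,-20,0]
  ]
}}

```text
time: 26.8
tool_pos: [0.5141, -0.3181, 0.2379]
tcp_rot: [2.78, 1.457, 0.003]
wrist_force: [0.5, 0.8, -0.6]
width: 0.994
grip_force: 0.0
```

```bash
python3 st.py; python3 - <<'E'
from h import *
im,d,K,T=snap("wrist"); P=cloud(d,K,T)
cv2.imwrite("pics/w6.png",im[:,:,::-1])
h=cv2.cvtColor(im,cv2.COLOR_RGB2HSV)
near=(d>0)&(np.hypot(P[...,0]-.513,P[...,1]+.318)<.06)
k=near&(im.max(-1)<70)&(P[...,2]>.028); q=P[k]; z=np.median(q[:,2]); q=q[abs(q[:,2]-z)<.003]
print("flange z",z,cv2.fitEllipse(cv2.convexHull((q[:,:2]*1000).astype(np.float32))),"plane",np.linalg.lstsq(np.c_[q[:,:2],np.ones(len(q))],q[:,2],rcond=None)[0])
m=near&((h[...,0]<6)|(h[...,0]>174))&(h[...,1]>170)&(h[...,2]>60); q=P[m]; zz=np.percentile(q[:,2],80); q=q[abs(q[:,2]-zz)<.004]; print("bar top",zz,cv2.minAreaRect((q[:,:2]*1000).astype(np.float32)))
E
```

```text
26.8 [ 0.5141 -0.3181  0.2379] yaw 55.32 [ 0.51  0.77 -0.65] tau [0.017 0.054 0.005] 0.9942088876506214 0.0 0.01 jt6 3.0173592904247926e-05
flange z 0.3159103921442632 ((509.8309020996094, -312.9591979980469), (41.507286071777344, 120.11565399169922), 56.81050109863281) plane [-0.01229841 -0.0183972   0.31708993]
bar top 0.06419918377538528 ((514.6889038085938, -318.377685546875), (55.66814041137695, 15.053243637084961), 55.00046157836914)
```

View pics/w6.png

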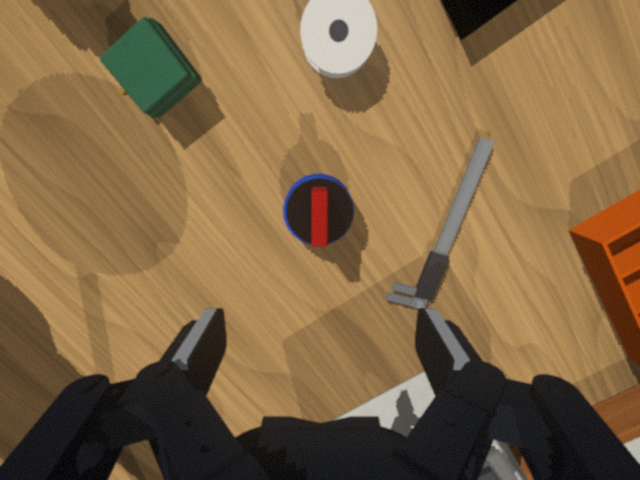

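The cap sits concentric in the blue ring at (319,210). The bar top is at 0.064 m, as expected, and nothing is being touched. Handing in.

```bash
python3 -c "
from workcell import bot
print(bot.finish_job())"
```

```text
the job is handed in; nothing more can be done
None
```

The job is handed in, with no verdict returned: I held the cap at its first stop for over a second to vent it, then pressed it, turned it past the stop and lifted it off. It now stands upright in the blue ring, released, after about 27 s of the 72 s.

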